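# Tip the hickory chunks into the smoker box

### The job

Pick up the aluminium drip tray by its raised black bar and, holding it low over the open stainless smoker box, tip it so that both hickory chunks slide off its open end into the box. Then set the empty tray back down flat on the shelf and let go of it. The smoker box stays standing where it is.

Things in the scene. Friction and masses are not known exactly. Their poses are not given: they have to be found in the camera images.
- tray: Aluminium drip tray 170 (x) by 120 mm (y), 0.19-0.33 kg, flat on the shelf (z = 0). Floor 4 mm; walls 22 mm high at +x and along both sides; the -x end is open, no lip: pieces slide off there. A black bar, 14 mm square, along y spans its middle on two side straps: bar centre 85 mm above the underside at x = y = 0, 120 mm free between the straps, 74 mm free below. Origin: centre of the underside; z up.
- smoker_box: Open-topped rectangular stainless steel smoker box, 190 mm (its x) by 150 mm (its y), 60 mm high, walls and floor 5 mm thick, 0.7 kg, loose on the shelf and empty. Origin: centre of the underside; z up. Not the white round bowl and not the lidded condiment box.
- chunk_1: Loose block of split hickory lying on the tray, pale wood with one dark bark face, 38 x 30 x 26 mm (x, y, z), about 25 g. It stays put on the level tray, begins to slide at a slope of 16 to 23 degrees and slides right off at 35. Origin: its centre.
- chunk_2: Loose block of split hickory lying on the tray, pale wood with one dark bark face, 32 x 34 x 26 mm (x, y, z), about 25 g. It slides like chunk_1. Origin: its centre.
There are look-alikes about, which are no part of the job. What is shaped like the tray but turquoise or yellow is not meant.

How it is judged (in metres and radians):
On the way, in this order (a step that is already met when the one before it is completed fails the run):
1. the tray is lifted at least 40 mm clear of the shelf with both chunks on it (height (world z) of tray above 0.04 m and x of chunk_1 in the frame of tray between -0.09 and 0.09 m and y of chunk_1 in the frame of tray between -0.06 and 0.06 m and z of chunk_1 in the frame of tray between 0 and 0.06 m and x of chunk_2 in the frame of tray between -0.09 and 0.09 m and y of chunk_2 in the frame of tray between -0.06 and 0.06 m and z of chunk_2 in the frame of tray between 0 and 0.06 m), for 0.1 s.
2. the tray is held tipped by more than 15 degrees with its middle less than 250 mm above the shelf and both chunks have gone into the smoker box (angle between tray's own z axis and vertical above 0.26 rad and height (world z) of tray between 0.04 and 0.25 m and x of chunk_1 in the frame of smoker_box between -0.09 and 0.09 m and y of chunk_1 in the frame of smoker_box between -0.07 and 0.07 m and z of chunk_1 in the frame of smoker_box between 0 and 0.058 m and x of chunk_2 in the frame of smoker_box between -0.09 and 0.09 m and y of chunk_2 in the frame of smoker_box between -0.07 and 0.07 m and z of chunk_2 in the frame of smoker_box between 0 and 0.058 m), for 0.1 s.
At the end, for the whole second after the job is handed in: Both chunks lie at rest inside the smoker box, below its rim; the box stands upright (within 10 degrees) within 40 mm of where it began; the tray rests upright on the shelf, its underside less than 15 mm above it and within 10 degrees of level, let go and still (x of chunk_1 in the frame of smoker_box between -0.09 and 0.09 m and y of chunk_1 in the frame of smoker_box between -0.07 and 0.07 m and z of chunk_1 in the frame of smoker_box between 0 and 0.058 m and x of chunk_2 in the frame of smoker_box between -0.09 and 0.09 m and y of chunk_2 in the frame of smoker_box between -0.07 and 0.07 m and z of chunk_2 in the frame of smoker_box between 0 and 0.058 m and distance of smoker_box from where it was at the start of the episode below 0.04 m and angle between each of smoker_box, tray's own z axis and vertical below 0.17 rad and height (world z) of tray below 0.015 m and linear speed of each of tray, chunk_1, chunk_2 below 0.02 m/s); the robot touches nothing.
It also fails if it takes over 61 s, if anything falls off the work surface, if the arm or the gripper's body presses on something with over 40 N, if the wrist force passes 120 N, or if a joint passes its speed limit or range.

### The arm

A 6-joint arm with a two-finger parallel gripper is mounted at the origin on the work surface. World frame = base frame: x ahead of the robot, y to its left, z up, the work surface at z = 0. Lengths are in mm, angles in rad, forces in N, time in s.
With the tool pointing down it reaches from about 350 to 775 mm from the base axis. Payload 5.5 kg.
Tool frame: the origin (TCP) lies midway between the tips of the shut fingers; the grasp point (between the pads) lies 19 mm behind it; z points along the fingers, y is the line along which they close (so a half turn about z gives the same grasp; the last joint's range is limited). The gripper opens to 85 mm and grips with 20 to 120 N. Pads are 22 mm wide; open, the fingers measure 114 mm over their backs; the gripper's body (76 mm by 85 mm) begins 54 mm behind the grasp point. The pads swing forward as they close: fully open they stand 13 mm farther back than shut.
Start: joints at [-1.256, 0.313, 0.046, 1.304, 0, 1.431], TCP at [252.59, -516.595, 231.323] pointing down, gripper open.
Joint ranges: [-2.76, 2.76], [-0.86, 1.69], [-1.03, 1.26], [-2.2, 2.34], [-1.47, 1.5], [-3.14, 3.14]. Speed limits (rad/s): [2.57, 2.57, 3.14, 3.14, 3.14, 3.14].

### API

Orientations are given as a 3x3 rotation matrix whose columns are the frame's x, y, z axes.
In Python, from cell import arm gives the robot as it stands.
- The arm moves only by the shell command python3 -m crank 'ROWS' [OPENING] [FORCE]. ROWS is JSON, a list of rows, each an object with "travel": the shift along the world's x, y, z in mm, a list of three; "rotation": the turn, a rotation vector about the world's x, y, z in rad, a list of three. In form: [{"travel": [dx, dy, dz], "rotation": [ax, ay, az]}, ...]. A call has 1 to 8 rows; each row is the pose to reach, as a shift and turn from the pose commanded when the call began; what a row does not reach only later rows make up. A row lasts 1/8 s, in which the tool goes at most 62.5 mm and 10.7 degrees, less where a joint would pass 70% of its speed; a pose out of reach is approached as far as the arm can. A call with a gripper value outside its range is refused whole. OPENING is the closure, from -1 (fully open) to 1 (shut), so that 0 is half open, set as the call begins (- or left out, the last holds). The fingers move at their own pace and stop on an object; FORCE is the grip in N (left out, the last holds). Time passes only in rows, so rows that repeat a pose let the fingers close. It gives the time, the measured TCP pose, the force, the opening and the grip force at its end, in the units of the state.
- arm.state(): the state, without advancing time (a new reading comes with each control period).
- arm.get_image(name): name is "scene" or "top"; returns the picture (400x640x3 uint8, blue, green, red); there is no depth.
- arm.camera_model(name): a dict with "fx", "fy", "cx", "cy" (pixels), "dist" ([k1, k2, p1, p2, k3] as OpenCV has them; the pictures are not rectified), "world_to_cam" (4x4, takes a point from world to camera coordinates). Camera axes: x right, y up, looking along -z (the intrinsics and any distortion apply to the point x, -y, -z); pixel columns grow to the right and rows downward; lengths in mm; the calibration is good to about 2 mm. A picture is of the moment at which its call begins. camera_model takes no time and is no camera call.
- arm.job_done(): hands the job in; it is judged then, once.
Trained networks look in the newest picture that a camera, given by its name, has taken for a name from the list of things; names that differ only in an ending like _2 or _b are one class to them, and where a whole thing is asked for, a point or a joint stands for the part that bears it (a point fixed in the world has none). Each returns a list of dicts, best first, with "confidence" (0 to 1); they miss things now and then, are a little off and sometimes report something else, mostly with a low value. They report only what shows in the picture. A call takes as long as a camera call. They do not tell look-alikes from the thing itself.
- arm.silhouettes(camera, thing): "pixels" (400x640 bool, what is visible of it) and "position" ([column, row] in pixels, amid what is visible of it).
The state is a dict: "time_s": time; "joint_positions": joint angles; "qd": joint speeds; "effort": joint torques, N m; "eef_pos": TCP position; "eef_rot": TCP orientation; "force": force on the tool from outside, world axes, zero at the start; "moment": the same for the moment, N m; "width": finger opening in mm; "grasp_force": force on a finger pad.
Only numpy, scipy, OpenCV 4.12 (cv2) and the standard library are available. Lean on these libraries where they do the work, as an engineer would, in place of code of your own. Each camera call takes 0.05 s, during which the arm holds its last target. There are 200 camera calls.

## Working session

There is one attempt and no reset: what is moved stays moved. The work goes in short steps, Python scripts to look and compute and a shell command to move; the robot and the scene stay as the last step left them, time stands still between calls to the robot, and variables do not carry over. Pictures are saved under pics/ and viewed, at most 10 in all, crops included, and the job is handed in when it is done.

```bash
ls; mkdir -p pics
python3 - <<'E'
from cell import arm
import cv2
for n in("scene","top"):
    cv2.imwrite(f"pics/{n}0.png",arm.get_image(n))
    for t in("tray","smoker_box","chunk_1"):
        for d in arm.silhouettes(n,t): print(n,t,d["confidence"],d["position"],d["pixels"].sum())
    m=arm.camera_model(n);print(m)
s=arm.state();print(s["time_s"],s["eef_pos"],s["eef_rot"])
E
```

```text
pics
scene tray 0.87 [422.1, 203.6] 2773
scene tray 0.65 [447.9, 326.9] 4647
scene tray 0.58 [365.0, 278.9] 3208
scene chunk_1 0.73 [361.1, 264.3] 143
scene chunk_1 0.54 [354.7, 284.5] 314
{'fx': 426.5525846659016, 'fy': 426.5525846659016, 'cx': 327.64615396896977, 'cy': 203.30663837701286, 'dist': array([-0.0520605,  0.       ,  0.       ,  0.       ,  0.       ]), 'world_to_cam': array([[-6.43690086e-01,  7.65282988e-01, -2.24098441e-03,
         1.82692996e+02],
       [-5.98637222e-01, -5.01693451e-01,  6.24449484e-01,
         2.74015967e+02],
       [ 4.76756279e-01,  4.03293479e-01,  7.81061982e-01,
        -1.35646404e+03],
       [ 0.00000000e+00,  0.00000000e+00,  0.00000000e+00,
         1.00000000e+00]])}
top tray 0.93 [252.3, 184.4] 1953
top tray 0.66 [257.3, 264.3] 2139
top tray 0.56 [193.6, 199.8] 1960
top smoker_box 0.97 [427.1, 156.0] 2579
top chunk_1 0.65 [253.4, 175.3] 64
{'fx': 438.26825108088167, 'fy': 438.26825108088167, 'cx': 321.1212789900051, 'cy': 205.76430813691582, 'dist': array([-0.08267307,  0.        ,  0.        ,  0.        ,  0.        ]), 'world_to_cam': array([[-5.63560091e-02, -9.98406926e-01, -2.75885346e-03,
         1.07436416e+02],
       [ 9.75141457e-01, -5.56354450e-02,  2.14485050e-01,
        -4.14981080e+02],
       [-2.14296849e-01,  9.39724903e-03,  9.76723375e-01,
        -1.33876345e+03],
       [ 0.00000000e+00,  0.00000000e+00,  0.00000000e+00,
         1.00000000e+00]])}
0.4 [ 252.54676089 -516.50188982  231.17796462] [[ 8.98355055e-01  4.39270064e-01 -7.45630363e-05]
 [ 4.39270070e-01 -8.98355032e-01  2.06562661e-04]
 [ 2.37527146e-05 -2.18319921e-04 -9.99999976e-01]]
```

View pics/scene0.png

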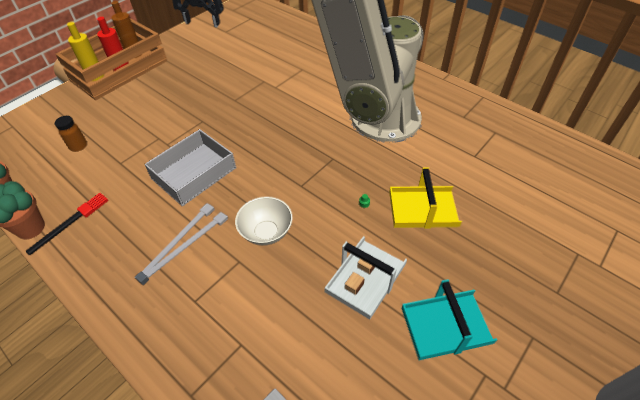

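View pics/top0.png

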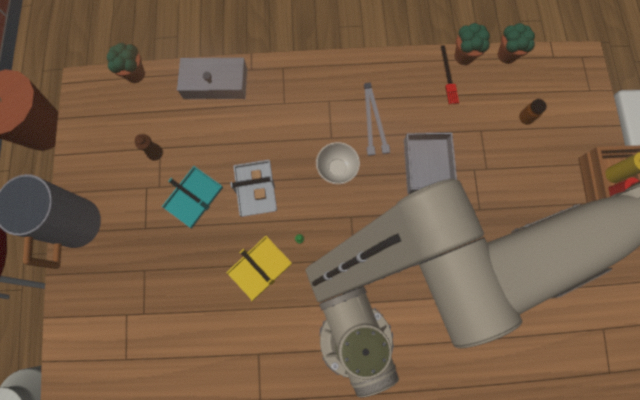

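```bash
cat > h.py <<'E'
import numpy as np, cv2
from cell import arm
from scipy.optimize import minimize
F=np.diag([1.,-1,-1])
def proj(m,P):
    P=np.asarray(P,float); W=m["world_to_cam"]; C=(P@W[:3,:3].T+W[:3,3])@F
    K=np.array([[m["fx"],0,m["cx"]],[0,m["fy"],m["cy"]],[0,0,1]])
    return cv2.projectPoints(C,np.zeros(3),np.zeros(3),K,np.array(m["dist"]))[0][:,0]
def back(m,uv,z):
    K=np.array([[m["fx"],0,m["cx"]],[0,m["fy"],m["cy"]],[0,0,1]])
    p=cv2.undistortPoints(np.array([[uv]],float),K,np.array(m["dist"]))[0,0]
    W=m["world_to_cam"];R=W[:3,:3];c=-R.T@W[:3,3];d=R.T@(F@np.r_[p,1])
    return c+d*(z-c[2])/d[2]
def box(x0,x1,y0,y1,z0,z1): return [[x,y,z] for x in(x0,x1) for y in(y0,y1) for z in(z0,z1)]
TRAY=[box(-85,85,-60,60,0,4),box(81,85,-60,60,0,22),box(-85,85,-60,-56,0,22),box(-85,85,56,60,0,22),
 box(-7,7,-60,60,78,92),box(-7,7,-64,-60,0,92),box(-7,7,60,64,0,92)]
BOX=[box(-95,95,-75,75,0,60)]
def place(P,q): 
    c,s=np.cos(q[2]),np.sin(q[2]);P=np.array(P,float);return P@np.array([[c,s,0],[-s,c,0],[0,0,1]])+[q[0],q[1],0]
def mask(m,parts,q,S=4):
    im=np.zeros((400*S//1,640*S),np.uint8)
    for P in parts: cv2.fillConvexPoly(im,cv2.convexHull(np.round(proj(m,place(P,q))*S).astype(np.int32)),1)
    return cv2.resize(im.astype(np.float32),(640,400),interpolation=cv2.INTER_AREA)
def fit(obs,parts,q0):
    def f(q):
        return sum(np.abs(mask(m,parts,[q[0],q[1],q[2]/100])-s).sum()/s.sum() for m,s in obs)
    x0=np.array([q0[0],q0[1],q0[2]*100])
    for d in(12,4): 
        r=minimize(f,x0,method="Nelder-Mead",options=dict(initial_simplex=x0+np.vstack([np.zeros(3),np.eye(3)*d]),maxfev=120)); x0=r.x
    return [x0[0],x0[1],x0[2]/100],r.fun
def sil(n,t,uv):
    arm.get_image(n)
    L=arm.silhouettes(n,t);L=[d for d in L if np.hypot(*(np.array(d["position"])-uv))<20]
    return L[0]["pixels"].astype(np.float32) if L else None
E
python3 - <<'E'
from h import *
ms,mt=arm.camera_model("scene"),arm.camera_model("top")
ob=[(m,s) for m,s in((ms,sil("scene","tray",(365,279))),(mt,sil("top","tray",(252,184)))) if s is not None]
c=back(mt,(255,188),10);print(c,back(ms,(365,285),10))
for y in(0.,np.pi/2): print(fit(ob,TRAY,[c[0],c[1],y]))
print("box",back(mt,(429,163),60),back(ms,(190,155),60))
for n,(u,v,w) in {"scene":(365,278,50),"top":(254,186,50)}.items():
    cv2.imwrite(f"pics/{n}c.png",cv2.resize(cv2.imread(f"pics/{n}0.png")[v-w:v+w,u-w:u+w],(580,580),interpolation=cv2.INTER_CUBIC))
a,b=(cv2.imread(f"pics/{n}c.png")[:,:] for n in("scene","top"))
cv2.imwrite("pics/both.png",cv2.resize(np.hstack([a,b]),(800,400)))
E
```

```text
[499.97068852 296.39277201  10.        ] [520.37293938 310.84780561  10.        ]
([np.float64(500.61499577489155), np.float64(296.96492102608704), np.float64(0.10916768278399427)], np.float64(0.38567614555358887))
([np.float64(499.81424192220487), np.float64(297.0526874260037), np.float64(0.10716149237120672)], np.float64(0.3864246606826782))
box [ 537.68707651 -269.58473101   60.        ] [ 535.70612313 -283.79968168   60.        ]
```

View pics/both.png

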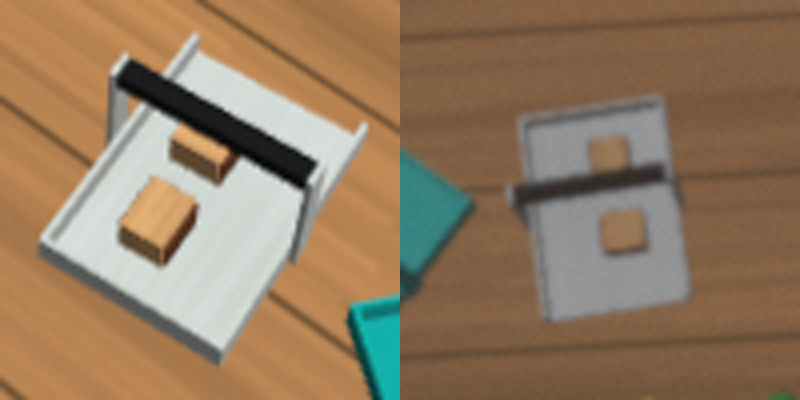

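The silver tray shows at scene (365,279) and top (255,188). Its wall is on the far side (world +x) and its open end faces the robot, so the yaw is about 0.108 and the centre about (500, 297). The box is near (536, -275), with its long side along x. I'm moving above the tray with a turn of +1.22 rad.

```bash
python3 -m crank '[{"travel":[15,50,0],"rotation":[0,0,0.1]},{"travel":[34,110,0],"rotation":[0,0,0.25]},{"travel":[52,170,0],"rotation":[0,0,0.4]},{"travel":[70,230,0],"rotation":[0,0,0.55]},{"travel":[88,290,0],"rotation":[0,0,0.7]},{"travel":[106,349,0],"rotation":[0,0,0.85]},{"travel":[124,408,0],"rotation":[0,0,1.0]},{"travel":[142,467,0],"rotation":[0,0,1.1]}]' -1 80
python3 -m crank '[{"travel":[18,60,0],"rotation":[0,0,0.06]},{"travel":[36,119,0],"rotation":[0,0,0.12]},{"travel":[54,178,0],"rotation":[0,0,0.123]},{"travel":[72,237,0],"rotation":[0,0,0.123]},{"travel":[89,292,0],"rotation":[0,0,0.123]},{"travel":[100,330,0],"rotation":[0,0,0.123]},{"travel":[106,346,0],"rotation":[0,0,0.123]},{"travel":[106,346,0],"rotation":[0,0,0.123]}]'
python3 - <<'E'
from h import *
s=arm.state();print(s["time_s"],s["eef_pos"],np.arctan2(s["eef_rot"][1,1],s["eef_rot"][0,1]),s["joint_positions"],s["force"])
ms,mt=arm.camera_model("scene"),arm.camera_model("top")
ob=[]
for n,m,uv in(("scene",ms,(190,167)),("top",mt,(429,160))):
    x=sil(n,"smoker_box",uv)
    if x is not None: ob.append((m,x));print(n,x.sum())
for y in (-.1,0.15):print(fit(ob,BOX,[536,-275,y]))
cv2.imwrite("pics/t1.png",arm.get_image("top"));
E
```

```text
time_s: 1.6
eef_pos: [395.0, -47.8, 231.8]
eef_rot: [[0.013, 1.0, 0.002], [1.0, -0.013, -0.001], [-0.001, 0.002, -1.0]]
force: [0.4, -0.4, -0.9]
width: 85.4
grasp_force: 0.0
time_s: 2.6
eef_pos: [500.6, 296.7, 230.9]
eef_rot: [[-0.108, 0.994, -0.0], [0.994, 0.108, -0.001], [-0.001, -0.001, -1.0]]
force: [-0.7, -1.3, 0.1]
width: 85.6
grasp_force: 0.0
2.6 [500.57264074 296.69144116 230.92561601] 0.10812857153194784 [ 3.97316099e-01  3.27446913e-01  6.50525520e-02  1.30905224e+00
 -3.79795013e-04  1.85998384e+00] [-0.6745795  -1.27178366  0.0675347 ]
scene 4027.0
top 3014.0
([np.float64(545.8963252938097), np.float64(-277.84019632779905), np.float64(-0.030165165588816142)], np.float64(0.0577283650636673))
([np.float64(545.7765205404348), np.float64(-277.95985743227857), np.float64(-0.03146644474007727)], np.float64(0.056235335767269135))
```

View pics/t1.png

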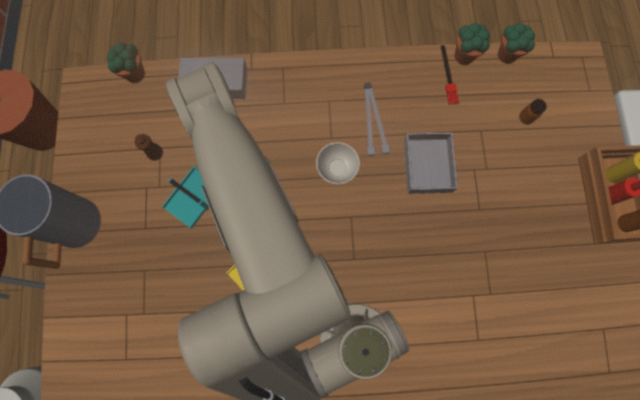

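Box: (546, -278), yaw -0.03, residual 0.056 (good). Before descending I'm checking the tray's bar against its pixels, since its fit residual (0.39) was coarser.

Run:
```python
from h import *
ms,mt=arm.camera_model("scene"),arm.camera_model("top")
q=[500,297,.108]
a=cv2.imread("pics/scene0.png");b=cv2.imread("pics/top0.png")
out=[]
for im,m,(u,v) in((a,ms,(365,278)),(b,mt,(254,186))):
    c=cv2.resize(im[v-50:v+50,u-50:u+50],(400,400),interpolation=cv2.INTER_CUBIC)
    for P in TRAY:
        h=cv2.convexHull(np.round((proj(m,place(P,q))-[u-50,v-50]+.5)*4).astype(np.int32));cv2.polylines(c,[h],True,(0,0,255),1)
    out.append(c)
cv2.imwrite("pics/ov.png",np.hstack(out))
```

```text
(no output)
```

View pics/ov.png

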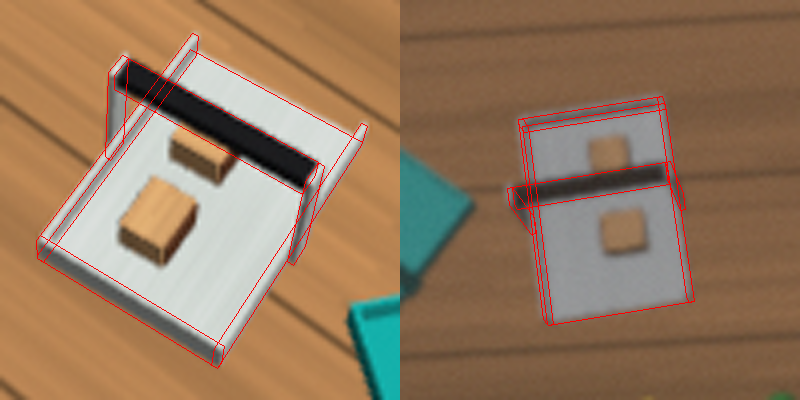

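The overlay matches in both views: bar, straps, end wall at +x and open end toward the robot. Descending and gripping.

```bash
python3 -m crank '[{"travel":[0,0,-40],"rotation":[0,0,0]},{"travel":[0,0,-85],"rotation":[0,0,0]},{"travel":[0,0,-115],"rotation":[0,0,0]},{"travel":[0,0,-135],"rotation":[0,0,0]},{"travel":[0,0,-150],"rotation":[0,0,0]},{"travel":[0,0,-160],"rotation":[0,0,0]},{"travel":[0,0,-165],"rotation":[0,0,0]},{"travel":[0,0,-165],"rotation":[0,0,0]}]' -1 100
python3 -m crank '[{"travel":[0,0,0],"rotation":[0,0,0]},{"travel":[0,0,0],"rotation":[0,0,0]},{"travel":[0,0,0],"rotation":[0,0,0]},{"travel":[0,0,0],"rotation":[0,0,0]},{"travel":[0,0,0],"rotation":[0,0,0]},{"travel":[0,0,0],"rotation":[0,0,0]},{"travel":[0,0,0],"rotation":[0,0,0]},{"travel":[0,0,0],"rotation":[0,0,0]}]' 1 100
```

```text
time_s: 3.85
eef_pos: [500.7, 296.4, 66.5]
eef_rot: [[-0.107, 0.994, 0.0], [0.994, 0.107, 0.0], [0.0, 0.0, -1.0]]
force: [-1.1, 0.4, 0.0]
width: 85.4
grasp_force: 0.0
time_s: 4.85
eef_pos: [500.7, 296.5, 66.7]
eef_rot: [[-0.107, 0.994, 0.0], [0.994, 0.107, 0.0], [0.0, 0.0, -1.0]]
force: [-1.2, -1.3, 5.3]
width: 12.4
grasp_force: 98.3
```

```bash
python3 -m crank '[{"travel":[0,0,5],"rotation":[0,0,0]},{"travel":[0,0,15],"rotation":[0,0,0]},{"travel":[0,0,32],"rotation":[0,0,0]},{"travel":[0,0,55],"rotation":[0,0,0]},{"travel":[0,0,80],"rotation":[0,0,0]},{"travel":[0,0,105],"rotation":[0,0,0]},{"travel":[0,0,122],"rotation":[0,0,0]},{"travel":[0,0,130],"rotation":[0,0,0]}]'
python3 - <<'E'
from h import *
s=arm.state();print(s["time_s"],s["eef_pos"],s["width"],s["grasp_force"],s["force"])
cv2.imwrite("pics/s2.png",arm.get_image("scene"))
E
```

```text
time_s: 5.85
eef_pos: [501.0, 296.5, 197.6]
eef_rot: [[-0.107, 0.994, 0.001], [0.994, 0.107, 0.001], [0.0, 0.001, -1.0]]
force: [-0.8, 0.2, -3.5]
width: 12.3
grasp_force: 97.6
5.85 [500.97738085 296.53671602 197.55822186] 12.26240366723751 97.62328863143921 [-0.83966071  0.18783622 -3.52536049]
```

View pics/s2.png

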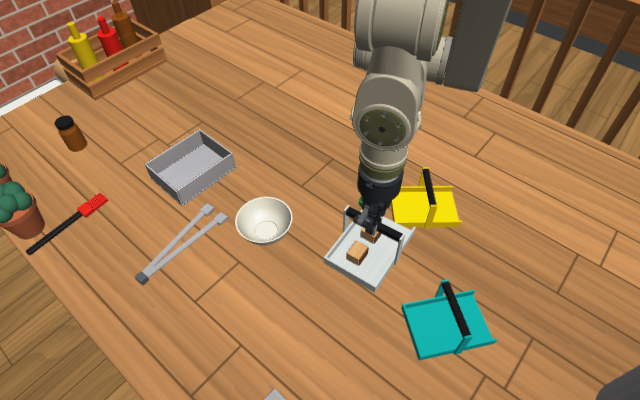

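Both chunks are on the lifted tray (scene (357,252) and (370,235)). Carrying it smoothly to the box.

```bash
python3 -m crank '[{"travel":[1,-6,0],"rotation":[0,0,0]},{"travel":[3,-18,0],"rotation":[0,0,-0.004]},{"travel":[6,-36,0],"rotation":[0,0,-0.009]},{"travel":[11,-60,0],"rotation":[0,0,-0.014]},{"travel":[16,-88,0],"rotation":[0,0,-0.021]},{"travel":[21,-120,0],"rotation":[0,0,-0.029]},{"travel":[28,-155,0],"rotation":[0,0,-0.037]},{"travel":[34,-190,0],"rotation":[0,0,-0.046]}]' | sed -n '1,2p;6,7p'
python3 -m crank '[{"travel":[6,-35,0],"rotation":[0,0,-0.008]},{"travel":[12,-70,0],"rotation":[0,0,-0.017]},{"travel":[19,-105,0],"rotation":[0,0,-0.025]},{"travel":[25,-140,0],"rotation":[0,0,-0.033]},{"travel":[31,-175,0],"rotation":[0,0,-0.042]},{"travel":[37,-210,0],"rotation":[0,0,-0.05]},{"travel":[44,-245,0],"rotation":[0,0,-0.059]},{"travel":[50,-280,0],"rotation":[0,0,-0.067]}]' | sed -n '1,2p;6,7p'
python3 -m crank '[{"travel":[6,-32,0],"rotation":[0,0,-0.008]},{"travel":[11,-59,0],"rotation":[0,0,-0.014]},{"travel":[14,-79,0],"rotation":[0,0,-0.019]},{"travel":[17,-92,0],"rotation":[0,0,-0.022]},{"travel":[18,-100,0],"rotation":[0,0,-0.024]},{"travel":[19,-104,0],"rotation":[0,0,-0.025]},{"travel":[19,-106,0],"rotation":[0,0,-0.025]},{"travel":[19,-106,0],"rotation":[0,0,-0.025]}]'
python3 - <<'E'
from h import *
cv2.imwrite("pics/s3.png",arm.get_image("scene"))
s=arm.state();print(s["joint_positions"])
E
```

```text
time_s: 6.9
eef_pos: [534.4, 104.0, 196.0]
grasp_force: 97.6
time_s: 7.9
eef_pos: [583.8, -176.0, 195.9]
grasp_force: 97.6
time_s: 8.9
eef_pos: [603.7, -279.1, 196.4]
eef_rot: [[0.03, 1.0, 0.0], [1.0, -0.03, 0.0], [0.0, 0.0, -1.0]]
force: [-1.2, 0.1, -3.2]
width: 12.2
grasp_force: 97.6
[-5.53707284e-01  5.03070710e-01  2.46053266e-01  1.31372064e+00
  1.47388150e-04  1.04743479e+00]
```

View pics/s3.png

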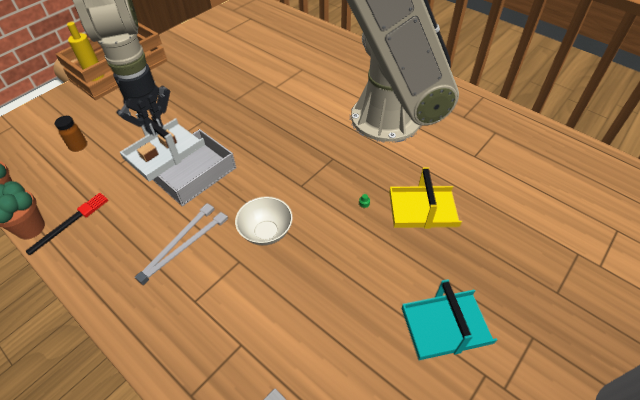

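Both chunks are still on the tray (scene (148,153) and (166,140)), its open end over the box. Tipping now, about the bar.

```bash
python3 -m crank '[{"travel":[2,0,-5],"rotation":[-0.003,-0.09,0]},{"travel":[3,0,-10],"rotation":[-0.005,-0.18,0]},{"travel":[5,0,-14],"rotation":[-0.008,-0.27,0]},{"travel":[7,0,-17],"rotation":[-0.011,-0.36,0]},{"travel":[8,0,-18],"rotation":[-0.014,-0.45,0]},{"travel":[10,0,-17],"rotation":[-0.016,-0.54,0]},{"travel":[11,0,-16],"rotation":[-0.019,-0.63,0]},{"travel":[12,0,-16],"rotation":[-0.021,-0.7,0]}]'
python3 -m crank '[{"travel":[0,0,0],"rotation":[0,0,0]},{"travel":[0,0,0],"rotation":[0,0,0]},{"travel":[0,0,0],"rotation":[0,0,0]},{"travel":[0,0,0],"rotation":[0,0,0]},{"travel":[0,0,0],"rotation":[0,0,0]},{"travel":[0,0,0],"rotation":[0,0,0]},{"travel":[0,0,0],"rotation":[0,0,0]},{"travel":[0,0,0],"rotation":[0,0,0]}]'
python3 - <<'E'
from h import *
a=arm.get_image("scene")[80:240,80:280];b=arm.get_image("top")[80:240,340:540]
cv2.imwrite("pics/s4.png",cv2.resize(np.hstack([a,b]),(800,320),interpolation=cv2.INTER_CUBIC))
E
```

```text
time_s: 9.95
eef_pos: [614.8, -278.7, 180.3]
eef_rot: [[0.031, 0.763, 0.645], [1.0, -0.024, -0.019], [0.001, 0.646, -0.764]]
force: [-0.3, -0.1, -2.5]
width: 12.2
grasp_force: 98.0
time_s: 10.95
eef_pos: [615.5, -279.6, 180.3]
eef_rot: [[0.031, 0.764, 0.644], [1.0, -0.024, -0.019], [0.001, 0.644, -0.765]]
force: [0.5, 0.5, -2.7]
width: 12.2
grasp_force: 98.0
```

View pics/s4.png

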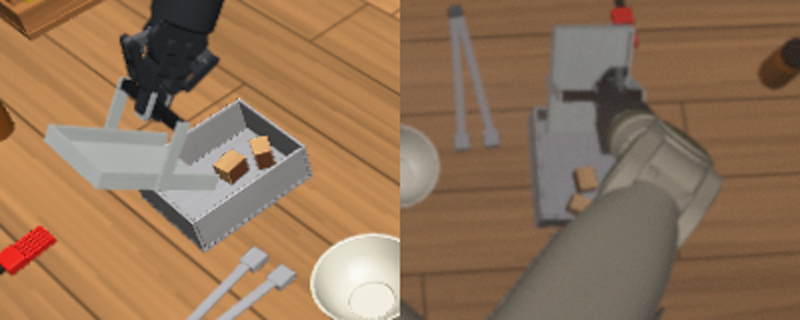

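Both chunks lie in the box (crop (230,165) and (262,150)). Levelling the tray upward, then carrying it back to its spot.

```bash
python3 -m crank '[{"travel":[0,0,10],"rotation":[0,0,0]},{"travel":[-1,0,25],"rotation":[0.003,0.1,0]},{"travel":[-4,0,35],"rotation":[0.007,0.23,0]},{"travel":[-7,0,40],"rotation":[0.011,0.37,0]},{"travel":[-9,0,40],"rotation":[0.015,0.51,0]},{"travel":[-11,0,40],"rotation":[0.019,0.63,0]},{"travel":[-12,0,40],"rotation":[0.021,0.7,0]},{"travel":[-12,0,40],"rotation":[0.021,0.7,0]}]' | sed -n '1,3p;6,7p'
python3 -m crank '[{"travel":[-2,12,0],"rotation":[0,0,0.004]},{"travel":[-6,36,0],"rotation":[0,0,0.01]},{"travel":[-12,70,0],"rotation":[0,0,0.018]},{"travel":[-20,112,0],"rotation":[0,0,0.028]},{"travel":[-28,157,0],"rotation":[0,0,0.038]},{"travel":[-36,202,0],"rotation":[0,0,0.048]},{"travel":[-44,247,0],"rotation":[0,0,0.058]},{"travel":[-52,292,0],"rotation":[0,0,0.07]}]' | sed -n '1,3p;6,7p'
python3 -m crank '[{"travel":[-8,45,0],"rotation":[0,0,0.01]},{"travel":[-16,90,0],"rotation":[0,0,0.022]},{"travel":[-24,135,0],"rotation":[0,0,0.033]},{"travel":[-32,180,0],"rotation":[0,0,0.044]},{"travel":[-40,222,0],"rotation":[0,0,0.053]},{"travel":[-46,255,0],"rotation":[0,0,0.06]},{"travel":[-50,276,0],"rotation":[0,0,0.068]},{"travel":[-51,284,0],"rotation":[0,0,0.068]}]'
```

```text
time_s: 12.05
eef_pos: [605.3, -279.7, 220.0]
eef_rot: [[0.03, 1.0, 0.001], [1.0, -0.03, 0.0], [0.0, 0.001, -1.0]]
grasp_force: 98.0
time_s: 13.05
eef_pos: [550.1, 14.3, 221.3]
eef_rot: [[-0.039, 0.999, 0.003], [0.999, 0.039, 0.001], [0.001, 0.003, -1.0]]
grasp_force: 98.1
time_s: 14.05
eef_pos: [499.8, 297.1, 220.8]
eef_rot: [[-0.108, 0.994, 0.001], [0.994, 0.108, 0.0], [0.0, 0.001, -1.0]]
force: [-0.6, -0.3, -2.7]
width: 12.2
grasp_force: 98.0
```

```bash
python3 -m crank '[{"travel":[0,0,-20],"rotation":[0,0,0]},{"travel":[0,0,-55],"rotation":[0,0,0]},{"travel":[0,0,-90],"rotation":[0,0,0]},{"travel":[0,0,-120],"rotation":[0,0,0]},{"travel":[0,0,-138],"rotation":[0,0,0]},{"travel":[0,0,-147],"rotation":[0,0,0]},{"travel":[0,0,-152],"rotation":[0,0,0]},{"travel":[0,0,-152],"rotation":[0,0,0]}]'
python3 - <<'E'
from h import *
cv2.imwrite("pics/s5.png",arm.get_image("scene"))
E
```

```text
time_s: 15.05
eef_pos: [501.0, 296.3, 68.8]
eef_rot: [[-0.106, 0.994, 0.001], [0.994, 0.106, 0.0], [0.0, 0.001, -1.0]]
force: [0.0, 0.8, -1.5]
width: 12.2
grasp_force: 98.0
```

View pics/s5.png

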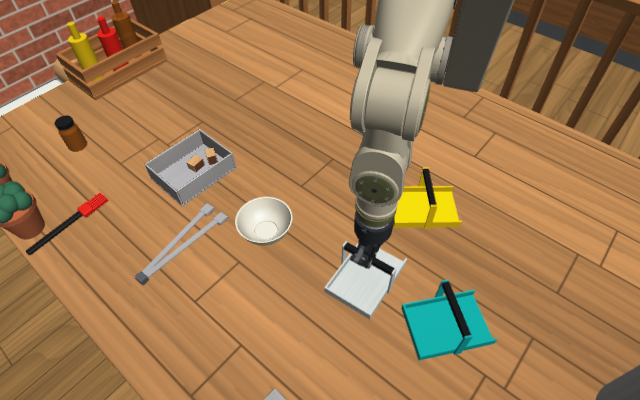

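The empty tray (365,283) is back in place about 2 mm above the shelf, and both chunks are in the unmoved box (195,163), (211,156). Lowering the last bit, releasing and retreating straight up.

```bash
python3 -m crank '[{"travel":[0,0,-1],"rotation":[0,0,0]},{"travel":[0,0,-2],"rotation":[0,0,0]},{"travel":[0,0,-2],"rotation":[0,0,0]}]' | sed -n '2p;4p'
python3 -m crank '[{"travel":[0,0,0],"rotation":[0,0,0]},{"travel":[0,0,0],"rotation":[0,0,0]},{"travel":[0,0,0],"rotation":[0,0,0]},{"travel":[0,0,0],"rotation":[0,0,0]},{"travel":[0,0,0],"rotation":[0,0,0]},{"travel":[0,0,0],"rotation":[0,0,0]},{"travel":[0,0,0],"rotation":[0,0,0]},{"travel":[0,0,0],"rotation":[0,0,0]}]' -1 | sed -n '2p;6,7p'
python3 -m crank '[{"travel":[0,0,15],"rotation":[0,0,0]},{"travel":[0,0,40],"rotation":[0,0,0]},{"travel":[0,0,70],"rotation":[0,0,0]},{"travel":[0,0,105],"rotation":[0,0,0]},{"travel":[0,0,140],"rotation":[0,0,0]},{"travel":[0,0,160],"rotation":[0,0,0]},{"travel":[0,0,165],"rotation":[0,0,0]},{"travel":[0,0,165],"rotation":[0,0,0]}]'
python3 - <<'E'
from h import *
cv2.imwrite("pics/s6.png",arm.get_image("scene"))
E
```

```text
eef_pos: [500.9, 296.6, 66.7]
force: [0.9, 0.5, -0.2]
eef_pos: [500.6, 296.4, 66.3]
grasp_force: 0.0
time_s: 17.48
eef_pos: [500.6, 296.4, 231.5]
eef_rot: [[-0.107, 0.994, 0.001], [0.994, 0.107, 0.0], [0.0, 0.001, -1.0]]
force: [0.3, 0.1, -0.1]
width: 85.5
grasp_force: 0.0
```

View pics/s6.png

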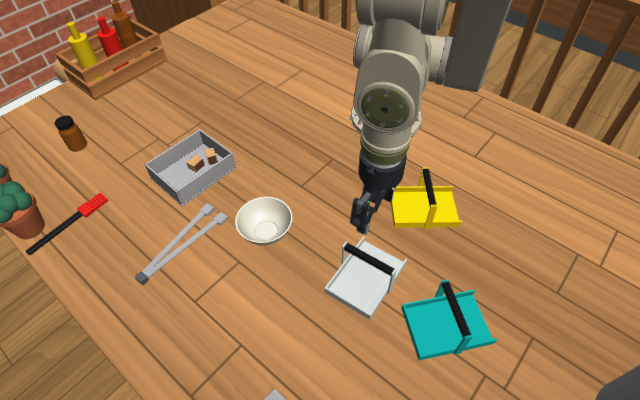

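The tray stands flat and released at (365,280), the gripper is clear of it, and both chunks are in the box.

```bash
python3 -c "
from cell import arm
print(arm.job_done())"
```

```text
the job is handed in; nothing more can be done
None
```

The job is handed in, with no verdict returned: the last picture shows both hickory chunks in the smoker box, which has not visibly moved, and the empty tray flat on the shelf and released.

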